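# Tip the bearing ball out of the tall tote over the ledge

## Task

Empty the tall orange tote into the grey tray. Tip it over (its upper handle is handy for this) until it leans on the steel ledge, and let go; then take it by the lower handle and lift its foot to finish the tip, so that the steel ball rolls into the tray. Leave the orange tote lying on the slope behind the ledge, mouth down over the tray, and leave the blue tote standing and the other things where they are.

Things in the scene. Friction and masses are not known exactly. Their poses are not given: they have to be found in the camera images.
- stand: fixed stand; origin on bench under the ledge's front, mid-width; x level, from totes to tray. Ledge: steel bar along y, 200 mm long, radius 8, axis at x=8, top z=70 mm. Behind it a slope falls 18 deg for 105 mm, its end over a grey tray (x 94-220 mm, 200 wide, walls 55 high, 28 under the slope). Both totes stand on the bench at x<0, 100 mm apart in y (sides vary), far faces 45 mm short of x=0.
- orange_tote_centre (a point): centre of the open orange tote, 46 (x) x 64 x 190 mm, 0.25 kg, far lower edge x=+23, z=-95 mm. z to its mouth, x to the ledge. Two black bar handles along y, 12 mm thick, 52 free between arms, axes at x=-63, z=+80 (upper) and -55 mm (lower), 34 free to the tote; a gripped bar turns stiffly, so keep the tote bearing on the ledge. Leans on the ledge at 35 deg; lies on the slope if well past the ledge
- ball_center (a point): centre of the loose steel bearing ball, 24 mm diameter, 55 g, that starts on the floor inside the orange tote
- blue_tote_centre (a point): centre of the blue tote, a bystander to be left standing: loose, empty, same shape, size and axes as the orange one

How it is judged:
By the outcome, as a careful person would: the job done as asked, in the order asked, and still so for the second after the job is handed in, with the robot touching nothing.
It also fails if it takes over 50 s, if anything falls off the work surface, if the arm or the gripper's body presses on something with over 40 N, if the wrist force passes 120 N, or if a joint passes its speed limit or range.

## Robot

A 6-joint arm with a two-finger parallel gripper is mounted at the origin on a cart in front of the work surface, level with it; the furniture and walls round the work are solid. World frame = base frame: x ahead of the robot, y to its left, z up, the work surface at z = 0. Lengths are in m, angles in degrees, forces in N, time in s.
With the tool pointing down it reaches from about 0.3 to 0.875 m from the base axis. Payload 4.2 kg.
Tool frame: the origin (TCP) lies between the finger pads; the fingertips stand 25 mm ahead of it and the grasp point (between the pads) lies 6 mm ahead of it; y points along the fingers, z is the direction in which the jaws open and shut, and the axes are right-handed (so a half turn about y gives the same grasp; the last joint's range is limited). The gripper opens to 85 mm and grips with 20 to 120 N. Pads are 22 mm wide; open, the fingers measure 114 mm over their backs; the gripper's body (76 mm by 85 mm) begins 54 mm behind the grasp point. The pads swing forward as they close: fully open they stand 13 mm farther back than shut.
Start: joints at [68.927, 18.312, 89.639, -0, 72.044, -1.146], TCP at [0.196, 0.541, 0.256] pointing down, gripper open.
Joint ranges: [-177.97, 177.97], [-48.28, 115.42], [12.27, 149.76], [-77.06, 257.06], [2.81, 150.46], [-146.56, 146.56]. Speed limits (degrees/s): [147.25, 147.25, 180, 180, 180, 180].

## Interface

Orientations are given as a 3x3 rotation matrix whose columns are the frame's x, y, z axes.
In Python, from bench import r gives the robot as it stands.
- The arm moves only by the shell command python3 -m handwheel 'ROWS'. ROWS is JSON, a list of rows, each an object of numbers: "x", "y", "z": the shift along the tool's x, y, z in cm; "ax", "ay", "az": the turn, a rotation vector about the tool's x, y, z in rad; "hand": the gripper's target within -1 to 1 (fully open at 1, half-way at 0, shut at -1). A call has 1 to 10 rows; each row shifts and turns the commanded pose from where the row before left it, along the tool's axes as they then stand; what a row does not reach is not made up. A row lasts 1/8 s, in which the tool goes at most 62.5 mm and 10.7 degrees, less where a joint would pass 70% of its speed; a pose out of reach is approached as far as the arm can. A call is refused whole if a number of a shift passes 6.25 or a number of a turn 0.188, either way. A call with a gripper value outside its range is refused whole. The fingers move at their own pace and stop on an object; the grip force is fixed at half the most. Time passes only in rows, so rows that do not move let the fingers close. It gives the time, the measured TCP pose, the force and the opening at its end, in the units of the state.
- r.get_obs(): the state, without advancing time (a new reading comes with each control period).
- r.get_image(name): name is "side" or "top"; returns a dict with "img" (384x512x3 uint8, red, green, blue), "fx", "fy", "cx", "cy" (pixels), "k1" (the pictures are not rectified: a ray, as slopes to the right and down, at radius r is drawn at 1 + k1 r^2 times it, then the intrinsics apply), "rvec" (rotation vector, rad) and "tvec" (3), from world to camera coordinates, as OpenCV has them. Camera axes: x right, y down, z forward; pixel columns grow to the right and rows downward; lengths in m; the calibration is good to about 2 mm. A picture is of the moment at which its call begins. There is no depth.
- r.hand_in(): hands the job in, once; it reports no verdict.
Trained networks look in the newest picture that a camera, given by its name, has taken for a name from the list of things; names that differ only in an ending like _2 or _b are one class to them, and where a whole thing is asked for, a point or a joint stands for the part that bears it (a point fixed in the world has none). Each returns a list of dicts, best first, with "confidence" (0 to 1); they miss things now and then, are a little off and sometimes report something else, mostly with a low value. They report only what shows in the picture. A call takes as long as a camera call.
- r.spot_in(query, camera): "centre" ([column, row] in pixels, amid what is visible of it).
- r.mark_of(query, camera): "centre" ([column, row] in pixels: a listed point, or the origin of a listed thing).
The state is a dict: "time_s": time; "joint_positions": joint angles; "qvel": joint speeds; "joint_efforts": joint torques, N m; "position": TCP position; "tcp_rot": TCP orientation; "ft_force": force on the tool from outside, world axes, zero at the start; "wrist_torque": the same for the moment, N m; "grip_width": opening from 0.0 (shut) to 1.0 (fully open).
Only numpy, scipy, OpenCV 4.12 (cv2) and the standard library are available. Lean on these libraries where they do the work, as an engineer would, in place of code of your own. Each camera call takes 0.05 s, during which the arm holds its last target.

## Working session

There is one attempt and no reset: what is moved stays moved. The work goes in short steps, Python scripts to look and compute and a shell command to move; the robot and the scene stay as the last step left them, time stands still between calls to the robot, and variables do not carry over. Pictures are saved under pics/ and viewed, and the job is handed in when it is done.

```bash
ls; mkdir -p pics
cat > h.py <<'E'
from bench import r
import numpy as np, cv2
def img(n,f):
    d=r.get_image(n); cv2.imwrite('pics/'+f,d['img'][:,:,::-1]); return d
E
python3 - <<'E'
from h import *
for n in ['side','top']:
    d=img(n,n+'0.png'); print(n,{k:v for k,v in d.items() if k!='img'})
    for q in ['stand','orange_tote_centre','ball_center','blue_tote_centre']:
        print(q,[(np.round(a['centre'],1),a['confidence']) for a in r.mark_of(q,n)][:3])
print(r.get_obs())
E
```

```text
pics
side {'fx': 396.9122574911068, 'fy': 396.9122574911068, 'cx': 258.7685796938595, 'cy': 193.8832073311093, 'k1': -0.0831707596831365, 'rvec': array([ 1.94219458, -0.33461249,  0.22535073]), 'tvec': array([-0.47899763,  0.13373041,  0.73102619])}
stand [(array([242.6, 222.7]), 0.78), (array([224.7, 197.6]), 0.54)]
orange_tote_centre [(array([277.8, 193.9]), 0.73)]
ball_center []
blue_tote_centre [(array([226.6, 200.1]), 0.74)]
top {'fx': 419.31451583724623, 'fy': 419.31451583724623, 'cx': 258.01207755381165, 'cy': 189.7626201739961, 'k1': -0.029960126578932218, 'rvec': array([ 2.16352896, -2.22590929,  0.09348716]), 'tvec': array([-0.01440075,  0.51036331,  0.88782362])}
stand [(array([237. , 201.9]), 0.66)]
orange_tote_centre [(array([270.2, 178.7]), 0.98)]
ball_center [(array([268. , 179.9]), 0.49)]
blue_tote_centre [(array([266.6, 231.7]), 0.63)]
{'time_s': 0.5, 'joint_positions': array([ 6.89282123e+01,  1.83131396e+01,  8.96420521e+01,  6.30874513e-04,
        7.20437704e+01, -1.14662315e+00]), 'qvel': array([-0.09666935, -0.07050888, -0.09628578,  0.10908139, -0.08576027,
        0.03322792]), 'joint_efforts': array([ 5.27052107e-04, -4.15049028e+01, -2.34232146e+01, -6.92678145e-05,
        1.01187918e-03, -2.75574891e-06]), 'position': array([0.19595613, 0.54057175, 0.25630477]), 'tcp_rot': array([[ 9.40137383e-01, -3.26091264e-06,  3.40795688e-01],
       [-3.40795687e-01,  2.06700825e-05,  9.40137383e-01],
       [-1.01099808e-05, -1.00000000e+00,  1.83214123e-05]]), 'ft_force': array([ 0.22919364,  0.82409033, -0.38063022]), 'wrist_torque': array([0.02275079, 0.02869597, 0.02853877]), 'grip_width': 0.9984466499875174}
```

View pics/side0.png

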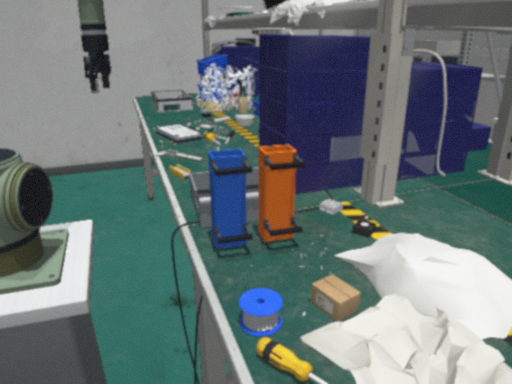

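View pics/top0.png

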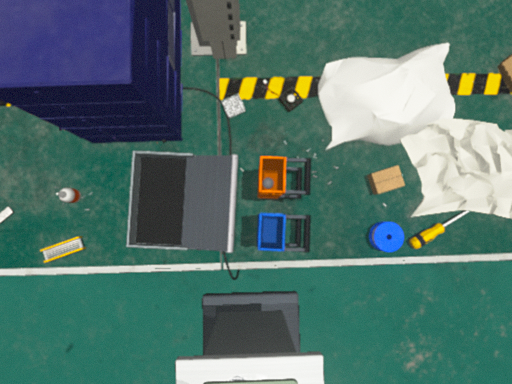

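```bash
cat >> h.py <<'E'
from scipy.optimize import least_squares
from scipy.spatial.transform import Rotation as R
import pickle
def cal(d): return {k:d[k] for k in d if k!='img'}
def proj(c,P):
    P=np.atleast_2d(P); Rm=cv2.Rodrigues(c['rvec'])[0]
    q=P@Rm.T+c['tvec']; s=q[:,:2]/q[:,2:]; s=s*(1+c['k1']*(s**2).sum(1,keepdims=True))
    return s*[c['fx'],c['fy']]+[c['cx'],c['cy']]
def ray(c,uv):
    s=(np.array(uv,float)-[c['cx'],c['cy']])/[c['fx'],c['fy']]; u=s.copy()
    for _ in range(20): u=s/(1+c['k1']*(u@u))
    Rm=cv2.Rodrigues(c['rvec'])[0]; return -Rm.T@c['tvec'], Rm.T@np.r_[u,1]
def onz(c,uv,z):
    o,d=ray(c,uv); return o+d*(z-o[2])/d[2]
def tri(c1,u1,c2,u2):
    f=lambda p: np.r_[proj(c1,p)[0]-u1,proj(c2,p)[0]-u2]
    s=least_squares(f,onz(c1,u1,.1)); return s.x,s.fun
E
python3 - <<'E'
from h import *
a=r.get_image('side');b=r.get_image('top')
pickle.dump((cal(a),cal(b)),open('cal.pkl','wb'))
S,T=cal(a),cal(b)
print(tri(T,[270.2,178.7],S,[277.8,193.9]),tri(T,[266.6,231.7],S,[226.6,200.1]),tri(T,[237,201.9],S,[242.6,222.7]))
for uv in [(237,155),(232,251)]: print(onz(T,uv,.07))
z=cv2.resize(b['img'][130:270,110:330],None,fx=3.6,fy=3.6,interpolation=cv2.INTER_CUBIC)
cv2.imwrite('pics/t1.png',z[:,:,::-1])
z=cv2.resize(a['img'][130:270,180:330],None,fx=4,fy=4,interpolation=cv2.INTER_CUBIC)
cv2.imwrite('pics/s1.png',z[:,:,::-1])
E
```

```text
(array([ 0.52818249, -0.05316316,  0.09245164]), array([ 0.36653067, -1.11359057, -1.20467491,  0.11564526])) (array([ 0.42313409, -0.04260948,  0.08965903]), array([ 0.20877638, -0.88346621, -0.91766338,  0.01069023])) (array([0.48131939, 0.01888937, 0.00071916]), array([-0.51636479,  1.92161374,  2.04989817, -0.08515718]))
[0.57858466 0.01293042 0.07      ]
[0.38412443 0.02798263 0.07      ]
```

View pics/t1.png

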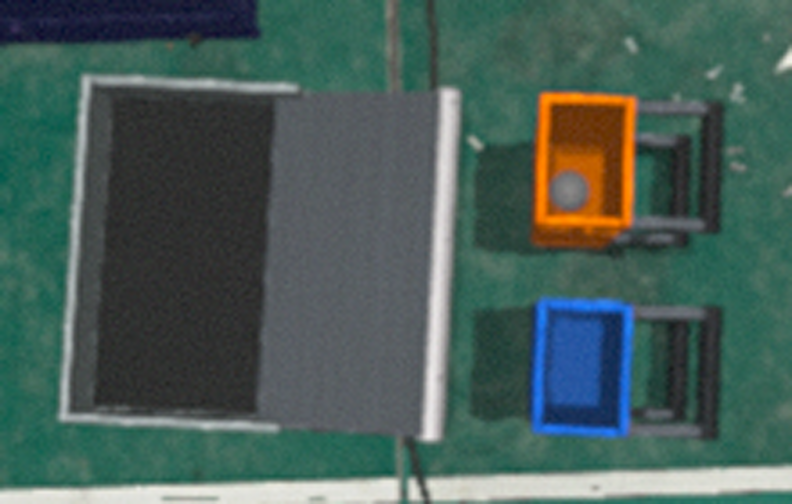

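View pics/s1.png

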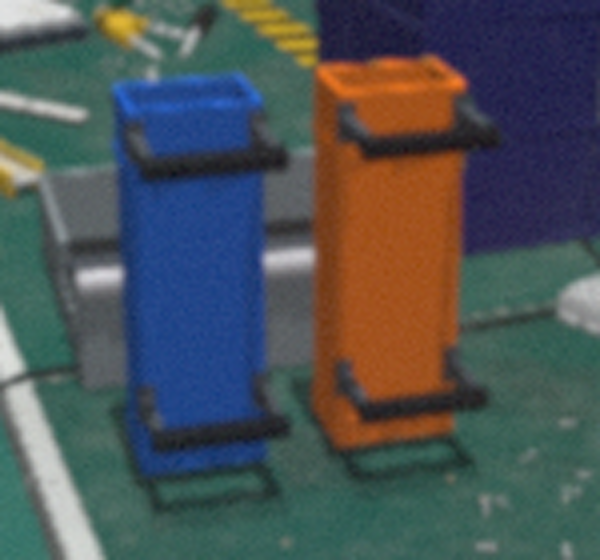

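Run:
```python
from h import *
S,T=pickle.load(open('cal.pkl','rb'))
g=lambda x,y:(110+x/3.6,130+y/3.6)
for n,c in dict(or_=[(538,95),(636,95),(632,218),(536,221)],bl=[(537,300),(632,300),(630,435),(532,435)]).items():
    P=np.array([onz(T,g(*p),.19) for p in c]); print(n,P.round(4).tolist(),P.mean(0), [np.linalg.norm(P[i]-P[(i+1)%4]).round(4) for i in range(4)])
for p in [(450,88),(432,440)]: print(onz(T,g(*p),.07))
# handle bars, upper z=.175, lower .04
for z,ps in [(.175,[(712,102),(709,232)]),(.04,[(685,135),(682,245)]),(.175,[(710,307),(708,438)])]:
    print(z,[onz(T,g(*p),z).round(4).tolist() for p in ps])
s=lambda x,y:(180+x/4,130+y/4)
# side view at handles: intersect with z plane
for z,ps in [(.175,[(362,146),(497,133)]),(.04,[(362,411),(485,395)])]:
    print('side',z,[onz(S,s(*p),z).round(4).tolist() for p in ps])
for p in [(93,78),(240,85)]: pass
print('tray',[onz(T,g(*p),.055).round(4).tolist() for p in [(85,78),(65,417)]])
print('ball',onz(T,g(570,190),.015))
```

```text
or_ [[0.5567, -0.03, 0.19], [0.5554, -0.0779, 0.19], [0.4953, -0.0739, 0.19], [0.4951, -0.0272, 0.19]] [ 0.52564874 -0.0522529   0.19      ] [np.float64(0.0479), np.float64(0.0603), np.float64(0.0467), np.float64(0.0616)]
bl [[0.4569, -0.0266, 0.19], [0.4555, -0.0726, 0.19], [0.3907, -0.0695, 0.19], [0.3921, -0.0223, 0.19]] [ 0.42381495 -0.04773647  0.19      ] [np.float64(0.046), np.float64(0.0649), np.float64(0.0472), np.float64(0.0649)]
[0.57983916 0.01698666 0.07      ]
[0.38179992 0.03206565 0.07      ]
0.175 [[0.5531, -0.1171, 0.175], [0.4882, -0.1132, 0.175]]
0.04 [[0.553, -0.1193, 0.04], [0.4883, -0.1152, 0.04]]
0.175 [[0.4511, -0.1123, 0.175], [0.3869, -0.109, 0.175]]
side 0.175 [[0.4905, -0.113, 0.175], [0.5565, -0.116, 0.175]]
side 0.04 [[0.4919, -0.1141, 0.04], [0.5553, -0.1189, 0.04]]
tray [[0.5938, 0.228, 0.055], [0.3996, 0.2412, 0.055]]
ball [ 0.52447493 -0.0517619   0.015     ]
```

```bash
cat > o.py <<'E'
from h import *
import json,os
o=r.get_obs()
L=json.load(open('log.json')) if os.path.exists('log.json') else [[[68.927,18.312,89.639,0,72.044,-1.146],[0.19595613,0.54057175,0.25630477],[[.940137,0,.340796],[-.340796,0,.940137],[0,-1,0]]]]
L.append([o['joint_positions'].tolist(),o['position'].tolist(),o['tcp_rot'].tolist()]); json.dump(L,open('log.json','w'))
y=o['tcp_rot'][:,1]
print(round(o['time_s'],2),'j',o['joint_positions'].round(1),'p',o['position'].round(4),'alpha',round(float(np.degrees(np.arcsin(-y[2]))),1),'x',o['tcp_rot'][:,0].round(3),'F',o['ft_force'].round(1),'T',o['wrist_torque'].round(2),'w',round(o['grip_width'],3))
E
python3 -m handwheel '[{"y":-5,"ay":-0.139},{"y":-5,"ay":-0.139},{"x":2,"z":-5},{"x":2,"z":-5},{"x":2,"z":-5},{"x":2,"z":-5}]'; python3 o.py
python3 -m handwheel '[{"x":2,"z":-5},{"x":2,"z":-5},{"x":2,"z":-5},{"x":2,"z":-5},{"x":2,"z":-5}]'; python3 o.py
```

```text
0.6 j [68.9 18.3 89.6 -0.  72.  -1.1] p [0.196  0.5406 0.2564] alpha 90.0 x [ 0.94  -0.341  0.   ] F [0.  0.2 0.6] T [ 0.01 -0.01  0.04] w 0.999
0.6 j [68.9 18.3 89.6 -0.  72.  -1.1] p [0.196  0.5406 0.2564] alpha 90.0 x [ 0.94  -0.341  0.   ] F [0.  0.2 0.6] T [ 0.01 -0.01  0.04] w 0.999invalid input
invalid input
```

```bash
python3 -m handwheel --help; python3 -m handwheel '[{"x":0,"y":-5,"z":0,"ax":0,"ay":-0.139,"az":0,"hand":1}]'; python3 o.py
```

```text
time_s: 0.72
position: [0.1953, 0.5388, 0.3029]
tcp_rot: [[0.979, -0.004, 0.204], [-0.204, -0.009, 0.979], [-0.002, -1.0, -0.01]]
ft_force: [-0.7, 0.4, 0.3]
grip_width: 0.998
0.72 j [68.9 17.  84.8  0.  78.7 -9.3] p [0.1953 0.5388 0.3029] alpha 89.4 x [ 0.979 -0.204 -0.002] F [-0.7  0.4  0.3] T [0.05 0.01 0.03] w 0.998invalid input: not JSON, or not a number
```

```bash
python3 -m handwheel '[{"x":0,"y":-5,"z":0,"ax":0,"ay":-0.139,"az":0,"hand":1},{"x":2,"y":0,"z":-5,"ax":0,"ay":0,"az":0,"hand":1},{"x":2,"y":0,"z":-5,"ax":0,"ay":0,"az":0,"hand":1},{"x":2,"y":0,"z":-5,"ax":0,"ay":0,"az":0,"hand":1},{"x":2,"y":0,"z":-5,"ax":0,"ay":0,"az":0,"hand":1}]'|tail -2; python3 o.py
python3 -m handwheel '[{"x":2,"y":0,"z":-5,"ax":0,"ay":0,"az":0,"hand":1},{"x":2,"y":0,"z":-5,"ax":0,"ay":0,"az":0,"hand":1},{"x":2,"y":0,"z":-5,"ax":0,"ay":0,"az":0,"hand":1},{"x":2,"y":0,"z":-5,"ax":0,"ay":0,"az":0,"hand":1}]' |tail -2; python3 o.py
python3 -m handwheel '[{"x":2,"y":0,"z":-5,"ax":0,"ay":0,"az":0,"hand":1},{"x":2,"y":0,"z":-5,"ax":0,"ay":0,"az":0,"hand":1},{"x":2,"y":0,"z":-5,"ax":0,"ay":0,"az":0,"hand":1},{"x":2,"y":0,"z":-5,"ax":0,"ay":0,"az":0,"hand":1}]' |tail -2; python3 o.py
```

```text
ft_force: [0.4, 0.5, -0.6]
grip_width: 1.001
1.35 j [ 50.3   1.4  96.5  -0.   82.1 -35.7] p [0.2621 0.3338 0.3565] alpha 89.9 x [ 0.998 -0.069  0.001] F [ 0.4  0.5 -0.6] T [ 0.01 -0.04  0.02] w 1.001
ft_force: [0.7, 0.2, 0.3]
grip_width: 1.0
1.85 j [ 19.6  -5.7 103.2  -0.   82.4 -66.5] p [0.3278 0.1288 0.3566] alpha 89.9 x [ 0.998 -0.069  0.001] F [0.7 0.2 0.3] T [ 0.03 -0.05  0.03] w 1.0
ft_force: [0.8, -0.1, -0.2]
grip_width: 1.004
2.35 j [-12.7  -0.9  98.8   0.   82.1 -98.6] p [ 0.3937 -0.0765  0.3566] alpha 89.9 x [ 0.998 -0.07   0.001] F [ 0.8 -0.1 -0.2] T [-0.05 -0.07  0.05] w 1.004
```

```bash
python3 -m handwheel '[{"x":2,"y":0,"z":-5,"ax":0,"ay":0,"az":0,"hand":1},{"x":2,"y":0,"z":-5,"ax":0.1,"ay":0,"az":0,"hand":1},{"x":2,"y":0,"z":-5,"ax":0.1,"ay":0,"az":0,"hand":1},{"x":2,"y":0,"z":-5,"ax":0.1,"ay":0,"az":0,"hand":1}]' |tail -2; python3 o.py
cat > kin.py <<'E'
from h import *
import json
def rz(a):return R.from_euler('z',a,degrees=True).as_matrix()
def ry(a):return R.from_euler('y',a,degrees=True).as_matrix()
def fk(q,k):
    h,a,L1,b,L2,d,e=k  # forearm offset b
    A=rz(q[0]); p=A@[a,0,h]; A=A@ry(q[1]); p=p+A@[0,0,L1]; A=A@ry(q[2]); p=p+A@[-b,0,L2]  # forearm along z
    A=A@rz(q[3])@ry(q[4]); p=p+A@[0,0,d]; A=A@rz(q[5])
    return p,A
E
python3 - <<'E'
from kin import *
L=json.load(open('log.json'))
f=lambda k: np.concatenate([fk(q,k)[0]-p for q,p,_ in L])
s=least_squares(f,[.4,0,.4,0,.4,.2,0]); print(s.x.round(4),abs(s.fun).max())
for q,p,Rm in L[::3]+[L[-1]]: print((fk(q,s.x)[1].T@np.array(Rm)).round(3).tolist())
json.dump(s.x.tolist(),open('k.json','w'))
E
```

```text
ft_force: [0.3, 0.8, 0.6]
grip_width: 1.004
2.85 j [ -40.2   17.1   81.    14.    92.1 -126.9] p [ 0.4599 -0.2806  0.342 ] alpha 72.7 x [ 0.998 -0.07   0.003] F [0.3 0.8 0.6] T [-0.07 -0.07 -0.05] w 1.004
[ 0.2007  0.0037  0.6092 -0.0615  0.4187  0.3351  0.    ] 0.011683563545758363
[[-0.0, 0.0, -1.0], [-1.0, 0.0, 0.0], [0.0, 1.0, 0.0]]
[[-0.0, -0.0, -1.0], [-1.0, 0.0, 0.0], [0.0, 1.0, -0.0]]
[[-0.0, -0.0, -1.0], [-1.0, -0.0, 0.0], [-0.0, 1.0, -0.0]]
[[-0.0, -0.0, -1.0], [-1.0, -0.0, 0.0], [-0.0, 1.0, -0.0]]
```

```bash
cat >> kin.py <<'E'
def fk(q,k):
    A=rz(q[0]); p=A@[k[0],0,k[1]]; A=A@ry(q[1]); p=p+A@[0,0,k[2]]; A=A@ry(q[2]); p=p+A@[k[3],k[4],k[5]]
    A=A@rz(q[3])@ry(q[4]); p=p+A@[k[6],k[7],0]; A=A@rz(q[5]); p=p+A@[0,0,k[8]]
    return p,A@np.array([[0,0,-1],[-1,0,0],[0,1,0.]])
E
python3 - <<'E'
from kin import *
L=json.load(open('log.json'))
for m in ([1,1,1,1,0,1,0,0,1],[1,1,1,1,1,1,1,0,1],[1]*9,[1,1,1,0,0,1,1,1,1]):
    m=np.array(m)
    f=lambda k: np.r_[np.concatenate([fk(q,k*m)[0]-p for q,p,_ in L]),1e-4*k]
    s=least_squares(f,np.array([0,.3,.4,0,0,.4,0,0,.2])); print((s.x*m).round(4),abs(s.fun[:-9]).max())
json.dump(s.x.tolist(),open('k.json','w'))
print(len(L),[l[0] for l in L][-1],L[-1][1])
E
```

```text
[0.0037 0.2007 0.6092 0.0615 0.     0.4187 0.     0.     0.3351] 0.011683323550974817
[-1.000e-04  1.403e-01  5.918e-01  2.520e-02  1.150e-02  4.171e-01
  0.000e+00  0.000e+00  2.933e-01] 2.192972526404713e-05
[ 4.000e-04  1.403e-01  5.918e-01  2.520e-02  1.180e-02  4.171e-01
  4.000e-04 -3.000e-04  2.933e-01] 2.1445033667355506e-05
[-0.0197  0.1194  0.5819 -0.     -0.      0.4161 -0.0169  0.0117  0.2875] 0.002329901467264528
8 [-40.1880254448341, 17.101413958757167, 81.0234662279188, 14.01029639941093, 92.10368572713399, -126.92032308009158] [0.4599497469127591, -0.28058256628029427, 0.3420448581509883]
```

```bash
cat >> kin.py <<'E'
K=[-1e-4,.1403,.5918,.0252,.0115,.4171,0,0,.2933]
LO=np.array([-177.97,-48.28,12.27,-77.06,2.81,-146.56]);HI=np.array([177.97,115.42,149.76,257.06,150.46,146.56])
def ik(p,Rm,q0):
    def f(q):
        a,A=fk(q,K); return np.r_[(a-p)*10,R.from_matrix(A@Rm.T).as_rotvec()]
    s=least_squares(f,np.clip(q0,LO+.1,HI-.1),bounds=(LO,HI)); return s.x,np.abs(s.fun).max()
YAW=np.array([.07,.99755,0]); YAW/=np.linalg.norm(YAW); UP=np.array([0,0,1.])
O=np.array([.4806,.0172,0])
YS=np.cross(UP,YAW)
def rot(al):
    al=np.radians(al); a=np.cos(al)*YAW-np.sin(al)*UP; z=np.sin(al)*YAW+np.cos(al)*UP
    return np.c_[np.cross(a,z),a,z]
YO=-0.05
def W(x,z): return O+x*YAW+z*UP+YO*YS
# tote: foot far-lower edge pos (x,z), tilt th -> point with tote coords
def tp(F,th,px,pz):
    t=np.radians(th); dx,dz=px-.023,pz+.095
    return np.array([F[0]+dx*np.cos(t)+dz*np.sin(t), F[1]-dx*np.sin(t)+dz*np.cos(t)])
def tcp(bar,al): return W(*bar)-.006*rot(al)[:,1]
def foot(th,c): # far face tangent to bar (axis .008,.062,r .008), contact at distance c from foot
    t=np.radians(th); n=np.array([np.cos(t),-np.sin(t)]); u=np.array([np.sin(t),np.cos(t)])
    return np.array([.008,.062])-.008*n-c*u
E
python3 - <<'E'
from kin import *
print(foot(35,.081),tp(foot(35,.081),35,-.063,-.055))
q0=[-40,17,81,14,92,-127]
for al0 in (0,15,30):
    q=q0
    print('P1',al0)
    for th in (0,17,35):
        F=(-.045,0); b=tp(F,th,-.063,.08); q,e=ik(tcp(b,al0+th),rot(al0+th),q); print(th,q.round(0),round(e,4))
for off in (-20,0,15):
    q=q0; print('P2',off)
    for th in (35,50,70,90,108):
        F=foot(th,.081-.026*(th-35)/73); b=tp(F,th,-.063,-.055); q,e=ik(tcp(b,off+th),rot(off+th),q); print(th,b.round(3),q.round(0),round(e,4))
E
```

```text
[-0.04501291  0.0002373 ] [-0.09251693  0.08233095]
P1 0
0 [ -40.   48.   98.   57.  109. -147.] 0.0824
17 [ -36.   37.  102.   55.   96. -146.] 0.0
35 [ -27.   28.  104.   50.   81. -136.] 0.0
P1 15
0 [ -40.   41.   98.   52.  100. -147.] 0.0144
17 [ -33.   31.  101.   48.   87. -139.] 0.0
35 [ -22.   23.  103.   40.   73. -126.] 0.0
P1 30
0 [ -38.   35.   98.   46.   91. -142.] 0.0
17 [ -29.   25.  101.   39.   79. -131.] 0.0
35 [ -15.   19.  102.   27.   67. -113.] 0.0
P2 -20
35 [-0.093  0.082] [ -36.   47.  101.   52.   92. -147.] 0.1317
50 [-0.08   0.111] [ -34.   38.  104.   49.   82. -147.] 0.0123
70 [-0.051  0.141] [ -25.   27.  105.   40.   70. -133.] 0.0
90 [-0.013  0.156] [ -12.   20.  105.   23.   60. -111.] 0.0
108 [0.023 0.156] [  2.  19. 103.   2.  57. -86.] 0.0
P2 0
35 [-0.093  0.082] [ -33.   39.  104.   46.   78. -147.] 0.0131
50 [-0.08   0.111] [ -28.   30.  105.   39.   69. -136.] 0.0
70 [-0.051  0.141] [ -16.   22.  105.   23.   60. -115.] 0.0
90 [-0.013  0.156] [ -1.  19. 104.   0.  58. -87.] 0.0
108 [0.023 0.156] [ 12.  22. 102. -19.  63. -64.] 0.0
P2 15
35 [-0.093  0.082] [ -29.   33.  106.   39.   67. -139.] 0.0
50 [-0.08   0.111] [ -22.   25.  106.   28.   60. -124.] 0.0
70 [-0.051  0.141] [ -8.  20. 105.   6.  56. -98.] 0.0
90 [-0.013  0.156] [  7.  20. 103. -17.  61. -70.] 0.0
108 [0.023 0.156] [ 19.  26. 100. -32.  71. -52.] 0.0
```

```bash
cat >> kin.py <<'E'
def rows(wps,hand,start=None):
    if start is None:
        o=r.get_obs(); p,A=o['position'],o['tcp_rot']; q=o['joint_positions']
    else: p,A,q=start
    for (tp_,TR,n) in wps:
        p0,A0=p,A; rv=R.from_matrix(A0.T@TR).as_rotvec()
        for i in range(n):
            f=(i+1)/n; P=p0+(tp_-p0)*f; B=A0@R.from_rotvec(rv*f).as_matrix()
            d=np.round(A.T@(P-p)*100,2); w=np.round(R.from_matrix(A.T@B).as_rotvec(),3)
            p=p+A@d/100; A=A@R.from_rotvec(w).as_matrix()
            q2,e=ik(p,A,q); 
            print('{"x":%g,"y":%g,"z":%g,"ax":%g,"ay":%g,"az":%g,"hand":%g}'%(*d,*w,hand),'#' ,P.round(3),'dqmax',np.abs(q2-q).max().round(1),'q6',q2[5].round(0),'e',round(e,4)); q=q2
    return p,A,q
E
python3 - <<'E'
from kin import *
F=(-.045,0); b=tp(F,0,-.063,.08); g=tcp(b,35); Rm=rot(35); print(g)
s=rows([(g-.13*Rm[:,1],Rm,6)],1)
rows([(g-.05*Rm[:,1],Rm,4),(g,Rm,3)],1,s)
E
```

```text
[ 0.52096334 -0.1218815   0.17844146]
{"x":0.82,"y":1.7,"z":0.45,"ax":0.11,"ay":0,"az":0,"hand":1} # [ 0.469 -0.272  0.327] dqmax 4.7 q6 -128.0 e 0.0
{"x":0.83,"y":1.73,"z":0.26,"ax":0.109,"ay":0.001,"az":0.001,"hand":1} # [ 0.478 -0.263  0.312] dqmax 4.5 q6 -130.0 e 0.0
{"x":0.83,"y":1.76,"z":0.07,"ax":0.11,"ay":-0,"az":0,"hand":1} # [ 0.487 -0.254  0.298] dqmax 4.4 q6 -131.0 e 0.0
{"x":0.82,"y":1.75,"z":-0.12,"ax":0.109,"ay":0,"az":0.001,"hand":1} # [ 0.496 -0.246  0.283] dqmax 4.2 q6 -133.0 e 0.0
{"x":0.83,"y":1.73,"z":-0.31,"ax":0.11,"ay":0,"az":0,"hand":1} # [ 0.505 -0.237  0.268] dqmax 4.1 q6 -135.0 e 0.0
{"x":0.83,"y":1.68,"z":-0.5,"ax":0.11,"ay":0,"az":0.001,"hand":1} # [ 0.514 -0.228  0.253] dqmax 3.9 q6 -136.0 e 0.0
{"x":0,"y":2,"z":0,"ax":-0,"ay":0,"az":-0,"hand":1} # [ 0.515 -0.212  0.242] dqmax 2.3 q6 -137.0 e 0.0
{"x":0,"y":2,"z":0,"ax":-0,"ay":0,"az":-0,"hand":1} # [ 0.516 -0.195  0.23 ] dqmax 2.2 q6 -137.0 e 0.0
{"x":0,"y":2,"z":0,"ax":-0,"ay":0,"az":-0,"hand":1} # [ 0.517 -0.179  0.219] dqmax 2.2 q6 -138.0 e 0.0
{"x":0,"y":2,"z":0,"ax":-0,"ay":0,"az":-0,"hand":1} # [ 0.518 -0.163  0.207] dqmax 2.2 q6 -139.0 e 0.0
{"x":0,"y":1.67,"z":-0,"ax":-0,"ay":0,"az":-0,"hand":1} # [ 0.519 -0.149  0.198] dqmax 1.8 q6 -139.0 e 0.0
{"x":0,"y":1.66,"z":-0,"ax":-0,"ay":0,"az":-0,"hand":1} # [ 0.52  -0.136  0.188] dqmax 1.8 q6 -140.0 e 0.0
{"x":0,"y":1.67,"z":-0,"ax":-0,"ay":0,"az":-0,"hand":1} # [ 0.521 -0.122  0.178] dqmax 1.8 q6 -140.0 e 0.0
```

```bash
python3 -m handwheel '[{"x":0.83,"y":1.7,"z":0.45,"ax":0.11,"ay":0,"az":0,"hand":1},{"x":0.83,"y":1.73,"z":0.26,"ax":0.109,"ay":0,"az":0.001,"hand":1},{"x":0.83,"y":1.76,"z":0.07,"ax":0.11,"ay":0,"az":0,"hand":1},{"x":0.82,"y":1.75,"z":-0.12,"ax":0.109,"ay":0,"az":0.001,"hand":1},{"x":0.83,"y":1.73,"z":-0.31,"ax":0.11,"ay":0,"az":0,"hand":1},{"x":0.83,"y":1.68,"z":-0.5,"ax":0.11,"ay":0,"az":0.001,"hand":1},{"x":0,"y":2,"z":0,"ax":0,"ay":0,"az":0,"hand":1},{"x":0,"y":2,"z":0,"ax":0,"ay":0,"az":0,"hand":1},{"x":0,"y":2,"z":0,"ax":0,"ay":0,"az":0,"hand":1}]'; 
python3 o.py
python3 - <<'E'
from kin import *
F=(-.045,0); b=tp(F,0,-.063,.08); g=tcp(b,35); Rm=rot(35)
rows([(g,Rm,5)],1)
b=r.get_image('top');a=r.get_image('side')
z1=cv2.resize(b['img'][130:270,190:350],(640,560));z2=cv2.resize(a['img'][100:270,180:350],(560,560))
cv2.imwrite('pics/m1.png',np.hstack([z1,z2])[:,:,::-1]); z=cv2.resize(np.hstack([z1,z2]),(800,373)); cv2.imwrite('pics/m1.png',z[:,:,::-1])
E
```

```text
time_s: 3.98
position: [0.5163, -0.177, 0.2169]
tcp_rot: [[0.998, 0.054, 0.041], [-0.068, 0.816, 0.574], [-0.002, -0.575, 0.818]]
ft_force: [0.2, -0.7, -0.1]
grip_width: 0.999
3.98 j [ -40.8   32.6   91.3   41.    95.  -138.1] p [ 0.5163 -0.177   0.2169] alpha 35.1 x [ 0.998 -0.068 -0.002] F [ 0.2 -0.7 -0.1] T [-0.4   0.06  0.03] w 0.999
{"x":0.02,"y":1.35,"z":0.01,"ax":0,"ay":-0,"az":-0.001,"hand":1} # [ 0.517 -0.166  0.209] dqmax 1.5 q6 -138.0 e 0.0
{"x":0.02,"y":1.34,"z":0.01,"ax":0.001,"ay":-0,"az":-0,"hand":1} # [ 0.518 -0.155  0.201] dqmax 1.4 q6 -139.0 e 0.0
{"x":0.02,"y":1.35,"z":0,"ax":0,"ay":-0,"az":-0.001,"hand":1} # [ 0.519 -0.144  0.194] dqmax 1.5 q6 -139.0 e 0.0
{"x":0.02,"y":1.35,"z":0.01,"ax":0.001,"ay":-0.001,"az":-0,"hand":1} # [ 0.52  -0.133  0.186] dqmax 1.4 q6 -140.0 e 0.0
{"x":0.02,"y":1.34,"z":0.01,"ax":0,"ay":0,"az":-0.001,"hand":1} # [ 0.521 -0.122  0.178] dqmax 1.5 q6 -140.0 e 0.0
```

View pics/m1.png

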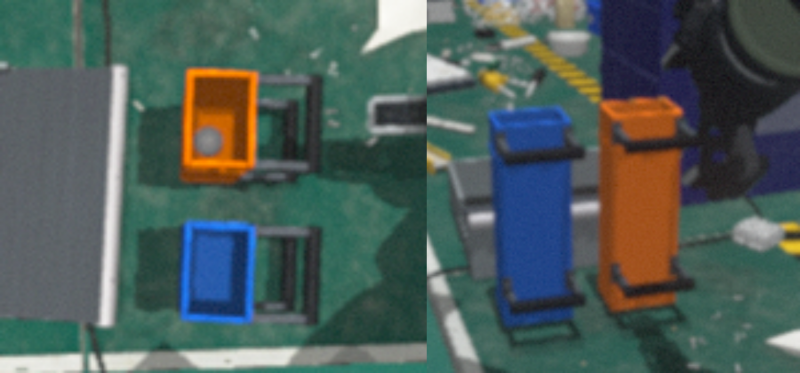

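```bash
python3 -m handwheel '[{"x":0.02,"y":1.35,"z":0.01,"ax":0,"ay":0,"az":-0.001,"hand":1},{"x":0.02,"y":1.35,"z":0.01,"ax":0,"ay":0,"az":-0.001,"hand":1},{"x":0.02,"y":1.35,"z":0.01,"ax":0,"ay":0,"az":0,"hand":1},{"x":0.02,"y":1.35,"z":0.01,"ax":0,"ay":0,"az":0,"hand":1},{"x":0.02,"y":1.35,"z":0.01,"ax":0,"ay":0,"az":0,"hand":1},{"x":0,"y":0,"z":0,"ax":0,"ay":0,"az":0,"hand":1}]'; 
python3 o.py
cat > pic.py <<'E'
import sys
from h import *
b=r.get_image('top');a=r.get_image('side')
z1=cv2.resize(b['img'][130:270,110:340],(800,487),interpolation=cv2.INTER_CUBIC);z2=cv2.resize(a['img'][90:270,180:360],(487,487),interpolation=cv2.INTER_CUBIC)
z=cv2.resize(np.hstack([z1,z2]),(800,303),interpolation=cv2.INTER_AREA); cv2.imwrite('pics/'+sys.argv[1],z[:,:,::-1])
cv2.imwrite('pics/S_'+sys.argv[1],cv2.resize(a['img'][90:270,180:360],(540,540),interpolation=cv2.INTER_CUBIC)[:,:,::-1]);cv2.imwrite('pics/T_'+sys.argv[1],z1[:,:,::-1])
E
python3 pic.py m2.png
```

```text
time_s: 4.82
position: [0.5206, -0.1209, 0.1786]
tcp_rot: [[0.998, 0.055, 0.041], [-0.068, 0.817, 0.573], [-0.003, -0.574, 0.819]]
ft_force: [-0.3, 0.2, -0.1]
grip_width: 0.996
4.83 j [ -36.6   32.8   97.9   43.5   87.8 -140.2] p [ 0.5206 -0.1209  0.1786] alpha 35.1 x [ 0.998 -0.068 -0.003] F [-0.3  0.2 -0.1] T [-0.39  0.03 -0.02] w 0.996
```

View pics/T_m2.png

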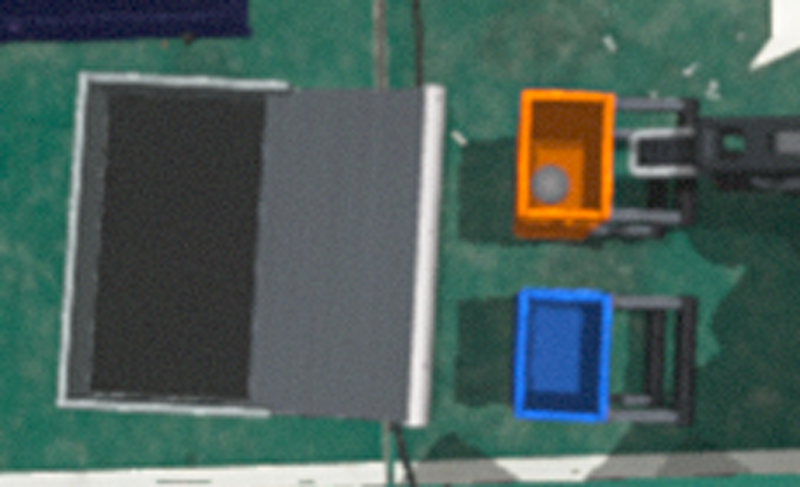

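View pics/S_m2.png

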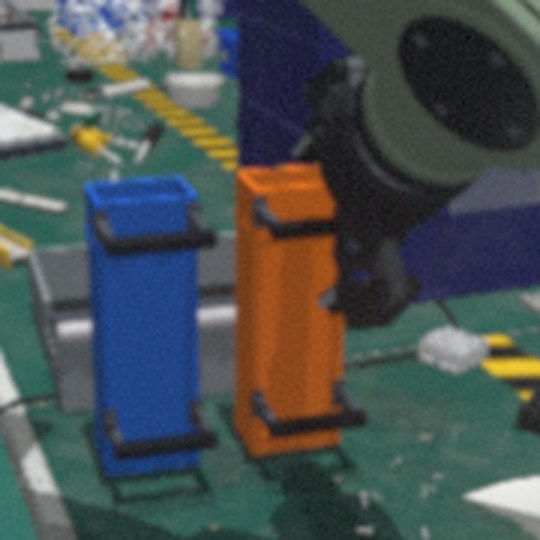

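```bash
python3 -m handwheel '[{"x":0,"y":0,"z":0,"ax":0,"ay":0,"az":0,"hand":-1},{"x":0,"y":0,"z":0,"ax":0,"ay":0,"az":0,"hand":-1},{"x":0,"y":0,"z":0,"ax":0,"ay":0,"az":0,"hand":-1},{"x":0,"y":0,"z":0,"ax":0,"ay":0,"az":0,"hand":-1},{"x":0,"y":0,"z":0,"ax":0,"ay":0,"az":0,"hand":-1},{"x":0,"y":0,"z":0,"ax":0,"ay":0,"az":0,"hand":-1},{"x":0,"y":0,"z":0,"ax":0,"ay":0,"az":0,"hand":-1},{"x":0,"y":0,"z":0,"ax":0,"ay":0,"az":0,"hand":-1}]'; 
python3 o.py
python3 pic.py m3.png
```

```text
time_s: 5.92
position: [0.521, -0.1219, 0.1793]
tcp_rot: [[0.998, 0.056, 0.041], [-0.07, 0.816, 0.574], [-0.001, -0.575, 0.818]]
ft_force: [-0.0, 0.1, 2.9]
grip_width: 0.112
5.92 j [ -36.7   32.7   97.8   43.5   87.8 -140.2] p [ 0.521  -0.1219  0.1793] alpha 35.1 x [ 0.998 -0.07  -0.001] F [-0.   0.1  2.9] T [-0.15  0.05  0.08] w 0.112
```

View pics/m3.png

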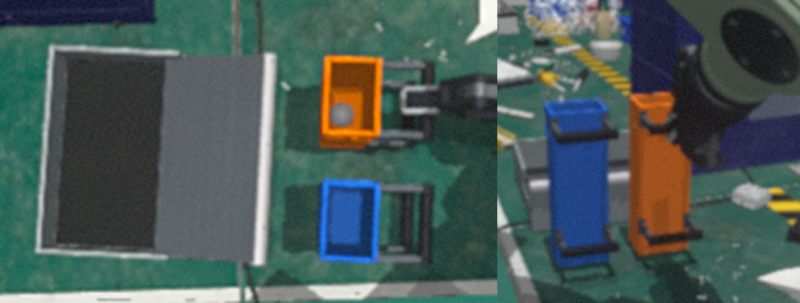

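Run:
```python
from kin import *
o=r.get_obs(); p=o['position'];A=o['tcp_rot'];q=o['joint_positions']
F=W(-.045,0); 
w=[]
for i in range(1,11):
    # about tool -x (=+YS) forward: rotation vector along YS
    Rw=R.from_rotvec(YS*np.radians(3.5*i)).as_matrix(); w.append((F+Rw@(p-F),Rw@A,1))
rows(w,-1)
```

```text
{"x":0,"y":0.61,"z":1.07,"ax":-0.061,"ay":0,"az":-0,"hand":-1} # [ 0.522 -0.111  0.185] dqmax 2.4 q6 -138.0 e 0.0
{"x":0,"y":0.61,"z":1.06,"ax":-0.061,"ay":0,"az":-0,"hand":-1} # [ 0.523 -0.099  0.189] dqmax 2.5 q6 -136.0 e 0.0
{"x":0,"y":0.61,"z":1.07,"ax":-0.061,"ay":0,"az":-0,"hand":-1} # [ 0.523 -0.088  0.193] dqmax 2.5 q6 -133.0 e 0.0
{"x":0,"y":0.61,"z":1.06,"ax":-0.061,"ay":0,"az":-0,"hand":-1} # [ 0.524 -0.076  0.196] dqmax 2.7 q6 -130.0 e 0.0
{"x":0,"y":0.61,"z":1.07,"ax":-0.061,"ay":0,"az":-0,"hand":-1} # [ 0.525 -0.064  0.198] dqmax 3.0 q6 -127.0 e 0.0
{"x":0,"y":0.61,"z":1.07,"ax":-0.062,"ay":0,"az":-0,"hand":-1} # [ 0.526 -0.052  0.2  ] dqmax 3.3 q6 -124.0 e 0.0
{"x":0,"y":0.61,"z":1.06,"ax":-0.061,"ay":0,"az":-0,"hand":-1} # [ 0.527 -0.04   0.201] dqmax 3.5 q6 -121.0 e 0.0
{"x":0,"y":0.61,"z":1.07,"ax":-0.061,"ay":0,"az":-0,"hand":-1} # [ 0.528 -0.027  0.201] dqmax 3.8 q6 -117.0 e 0.0
{"x":0,"y":0.61,"z":1.07,"ax":-0.061,"ay":0.001,"az":-0,"hand":-1} # [ 0.528 -0.015  0.2  ] dqmax 4.1 q6 -113.0 e 0.0
{"x":0,"y":0.61,"z":1.06,"ax":-0.061,"ay":-0,"az":-0,"hand":-1} # [ 0.529 -0.003  0.199] dqmax 4.3 q6 -108.0 e 0.0
```

```bash
python3 -m handwheel '[{"x":0,"y":0.61,"z":1.07,"ax":-0.061,"ay":0,"az":0,"hand":-1},{"x":0,"y":0.61,"z":1.07,"ax":-0.061,"ay":0,"az":0,"hand":-1},{"x":0,"y":0.61,"z":1.06,"ax":-0.061,"ay":0,"az":0,"hand":-1},{"x":0,"y":0.61,"z":1.07,"ax":-0.061,"ay":0,"az":0,"hand":-1},{"x":0,"y":0.61,"z":1.06,"ax":-0.061,"ay":0,"az":0,"hand":-1}]'>/dev/null; 
python3 o.py
python3 -m handwheel '[{"x":0,"y":0.61,"z":1.07,"ax":-0.061,"ay":0,"az":0,"hand":-1},{"x":0,"y":0.61,"z":1.07,"ax":-0.061,"ay":0,"az":0,"hand":-1},{"x":0,"y":0.61,"z":1.06,"ax":-0.061,"ay":0,"az":0,"hand":-1},{"x":0,"y":0.61,"z":1.07,"ax":-0.061,"ay":0,"az":0,"hand":-1}]'>/dev/null; 
python3 o.py
python3 pic.py m4.png
```

```text
6.65 j [ -26.3   23.2  100.4   35.4   75.6 -127.3] p [ 0.5251 -0.0637  0.1987] alpha 52.7 x [ 0.998 -0.07  -0.   ] F [-0.1  0.4  0.9] T [-0.26  0.13  0.07] w 0.118
7.15 j [ -15.3   18.6  101.6   25.    66.8 -112.7] p [ 0.5286 -0.0145  0.2009] alpha 66.7 x [ 0.998 -0.07   0.   ] F [-0.7  0.8  2.5] T [-0.09  0.1   0.02] w 0.117
```

View pics/T_m4.png

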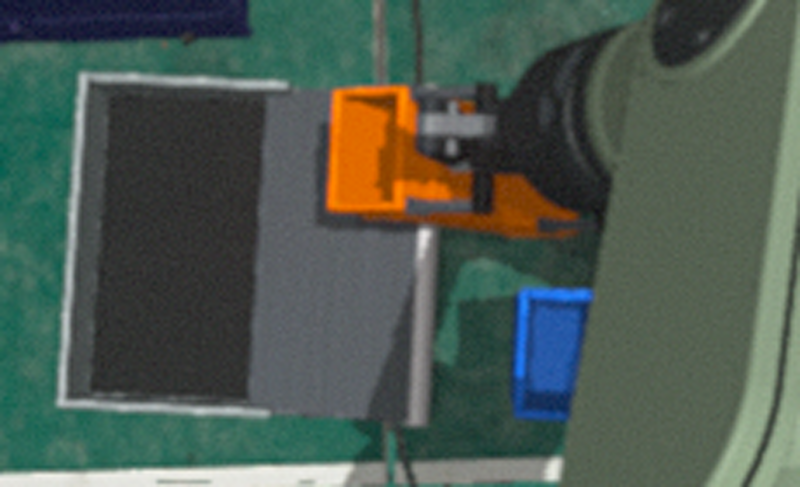

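View pics/S_m4.png

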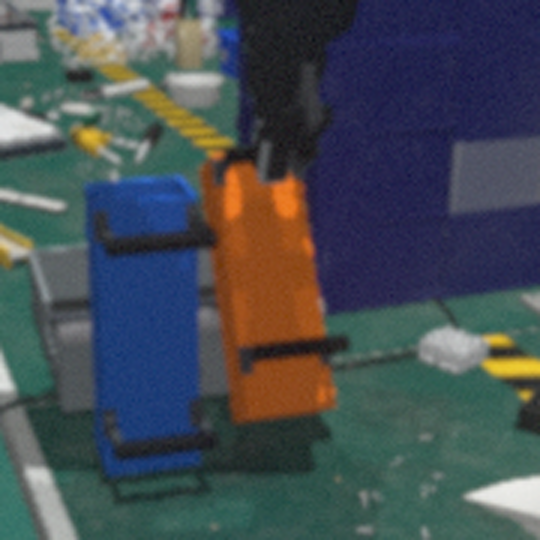

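```bash
python3 -m handwheel '[{"x":0,"y":0.43,"z":0.75,"ax":-0.043,"ay":0,"az":0,"hand":-1},{"x":0,"y":0,"z":0,"ax":0,"ay":0,"az":0,"hand":-1}]'>/dev/null; 
python3 o.py
python3 -m handwheel '[{"x":0,"y":0.18,"z":0.32,"ax":-0.018,"ay":0,"az":0,"hand":-1},{"x":0,"y":0,"z":0,"ax":0,"ay":0,"az":0,"hand":-1}]'>/dev/null; 
python3 o.py
```

```text
7.5 j [ -13.3   18.1  101.6   22.9   65.6 -109.9] p [ 0.5294 -0.0059  0.2001] alpha 68.9 x [ 0.998 -0.069  0.   ] F [-0.3  1.4  6.4] T [ 0.42  0.04 -0.02] w 0.116
7.75 j [ -12.4   18.   101.7   21.9   65.1 -108.6] p [ 0.5298 -0.0033  0.1996] alpha 70.0 x [ 0.998 -0.07   0.001] F [-0.4  0.3  6.7] T [ 0.15  0.07 -0.03] w 0.12
```

```bash
python3 -m handwheel '[{"x":0,"y":0,"z":0,"ax":0,"ay":0,"az":0,"hand":-0.5},{"x":0,"y":0,"z":0,"ax":0,"ay":0,"az":0,"hand":-0.1},{"x":0,"y":0,"z":0,"ax":0,"ay":0,"az":0,"hand":0},{"x":0,"y":0,"z":0,"ax":0,"ay":0,"az":0,"hand":0},{"x":0,"y":0,"z":0,"ax":0,"ay":0,"az":0,"hand":0}]'>/dev/null; 
python3 o.py
python3 pic.py m5.png
```

```text
8.38 j [ -12.4   18.   101.7   21.8   65.  -108.5] p [ 0.5292 -0.0028  0.1986] alpha 70.1 x [ 0.998 -0.069 -0.001] F [-0.1 -0.7 -0.6] T [-0.12 -0.03 -0.  ] w 0.5
```

View pics/m5.png

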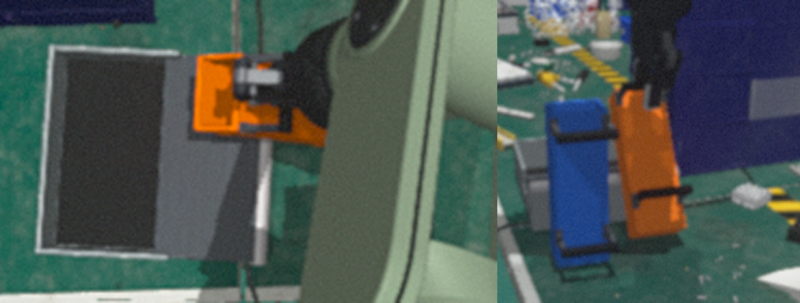

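```bash
python3 -m handwheel '[{"x":0,"y":-1,"z":0,"ax":0,"ay":0,"az":0,"hand":0},{"x":0,"y":-2,"z":0,"ax":0,"ay":0,"az":0,"hand":0},{"x":0,"y":-3,"z":0,"ax":0,"ay":0,"az":0,"hand":0},{"x":0,"y":-4,"z":0,"ax":0,"ay":0,"az":0,"hand":0.5},{"x":0,"y":-4,"z":0,"ax":0,"ay":0,"az":0,"hand":1}]'>/dev/null; 
python3 o.py
python3 pic.py m6.png
python3 - <<'E'
from kin import *
F=foot(35,.081); b=tp(F,35,-.063,-.055); al=50; g=tcp(b,al); Rm=rot(al); print(g)
s=rows([(g-.15*Rm[:,1],Rm,6)],1)
rows([(g-.05*Rm[:,1],Rm,4),(g,Rm,4)],1,s)
E
```

```text
9.1 j [ -17.4   13.4   88.2   19.5   83.7 -106.5] p [ 0.5259 -0.051   0.3322] alpha 70.1 x [ 0.998 -0.07  -0.   ] F [0.1 0.7 0.2] T [-0.15  0.04 -0.02] w 0.898
[ 0.52373121 -0.08243724  0.08692722]
{"x":-0.05,"y":1.38,"z":-2.75,"ax":0.059,"ay":0.001,"az":0.001,"hand":1} # [ 0.526 -0.073  0.313] dqmax 5.1 q6 -112.0 e 0.0
{"x":-0.04,"y":1.21,"z":-2.82,"ax":0.058,"ay":0,"az":0.002,"hand":1} # [ 0.524 -0.094  0.291] dqmax 4.9 q6 -116.0 e 0.0
{"x":-0.04,"y":1.04,"z":-2.89,"ax":0.059,"ay":0.001,"az":0.001,"hand":1} # [ 0.522 -0.115  0.269] dqmax 4.8 q6 -121.0 e 0.0
{"x":-0.04,"y":0.88,"z":-2.94,"ax":0.059,"ay":0,"az":0.001,"hand":1} # [ 0.521 -0.136  0.246] dqmax 4.6 q6 -126.0 e 0.0
{"x":-0.04,"y":0.7,"z":-2.99,"ax":0.059,"ay":0.001,"az":0.002,"hand":1} # [ 0.519 -0.158  0.224] dqmax 4.2 q6 -130.0 e 0.0
{"x":-0.03,"y":0.52,"z":-3.03,"ax":0.058,"ay":0.001,"az":0.001,"hand":1} # [ 0.517 -0.179  0.202] dqmax 3.8 q6 -134.0 e 0.0
{"x":0,"y":2.5,"z":0,"ax":0,"ay":-0,"az":0,"hand":1} # [ 0.518 -0.163  0.183] dqmax 3.0 q6 -134.0 e 0.0
{"x":0,"y":2.5,"z":0,"ax":0,"ay":-0,"az":0,"hand":1} # [ 0.519 -0.147  0.164] dqmax 3.0 q6 -135.0 e 0.0
{"x":0,"y":2.5,"z":0,"ax":0,"ay":-0,"az":0,"hand":1} # [ 0.52  -0.131  0.144] dqmax 3.0 q6 -136.0 e 0.0
{"x":0,"y":2.5,"z":0,"ax":0,"ay":-0,"az":0,"hand":1} # [ 0.521 -0.114  0.125] dqmax 2.9 q6 -137.0 e 0.0
{"x":0,"y":1.25,"z":0,"ax":0,"ay":-0,"az":0,"hand":1} # [ 0.522 -0.106  0.116] dqmax 1.5 q6 -137.0 e 0.0
{"x":0,"y":1.25,"z":0,"ax":0,"ay":-0,"az":0,"hand":1} # [ 0.523 -0.098  0.106] dqmax 1.4 q6 -138.0 e 0.0
{"x":0,"y":1.25,"z":0,"ax":0,"ay":-0,"az":0,"hand":1} # [ 0.523 -0.09   0.096] dqmax 1.4 q6 -138.0 e 0.0
{"x":0,"y":1.25,"z":0,"ax":0,"ay":-0,"az":0,"hand":1} # [ 0.524 -0.082  0.087] dqmax 1.4 q6 -139.0 e 0.0
```

View pics/S_m6.png

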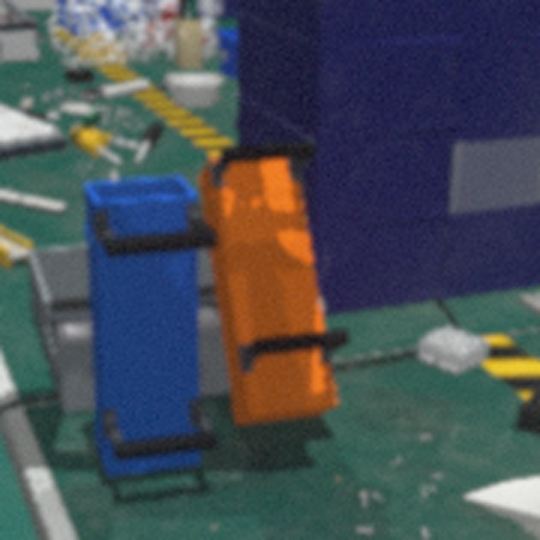

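View pics/T_m6.png

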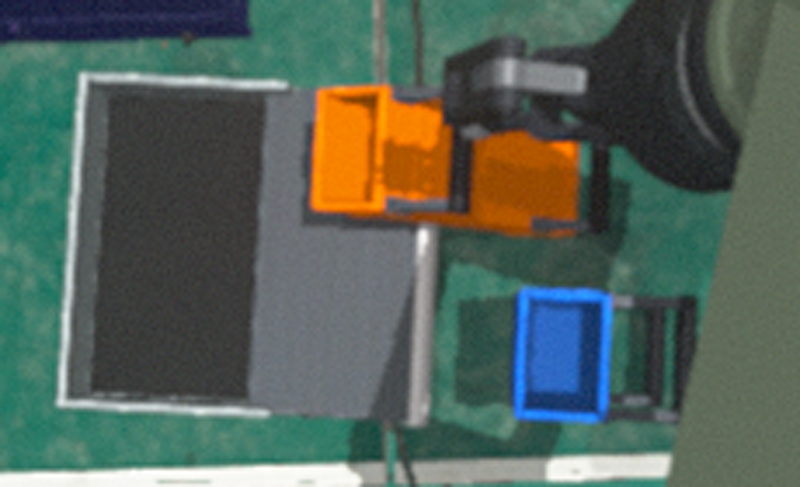

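Run:
```python
from kin import *
S,T=pickle.load(open('cal.pkl','rb'))
F=foot(35,.081)
for pz in (-.055,.08):
    b=tp(F,35,-.063,pz)
    for s in (-.032,.032):
        P=W(*b)+s*YS
        print(pz,s,P.round(3),'S',((proj(S,P)[0]-[180,90])*3).round(0),'T',((proj(T,P)[0]-[110,130])*3.478).round(0))
```

```text
-0.055 -0.032 [ 0.556 -0.081  0.082] S [343. 336.] T [604. 118.]
-0.055 0.032 [ 0.492 -0.076  0.082] S [252. 346.] T [600. 228.]
0.08 -0.032 [ 0.561 -0.004  0.193] S [310. 147.] T [467.  83.]
0.08 0.032 [0.497 0.001 0.193] S [221. 153.] T [462. 210.]
```

```bash
python3 -m handwheel '[{"x":-0.04,"y":1.38,"z":-2.75,"ax":0.059,"ay":0.001,"az":0.001,"hand":1},{"x":-0.04,"y":1.21,"z":-2.82,"ax":0.058,"ay":0,"az":0.002,"hand":1},{"x":-0.04,"y":1.04,"z":-2.89,"ax":0.059,"ay":0.001,"az":0.001,"hand":1},{"x":-0.04,"y":0.88,"z":-2.94,"ax":0.059,"ay":0,"az":0.001,"hand":1},{"x":-0.04,"y":0.7,"z":-2.99,"ax":0.059,"ay":0.001,"az":0.002,"hand":1},{"x":-0.03,"y":0.52,"z":-3.03,"ax":0.058,"ay":0.001,"az":0.001,"hand":1},{"x":0,"y":2.5,"z":0,"ax":0,"ay":0,"az":0,"hand":1},{"x":0,"y":2.5,"z":0,"ax":0,"ay":0,"az":0,"hand":1},{"x":0,"y":2.5,"z":0,"ax":0,"ay":0,"az":0,"hand":1},{"x":0,"y":0,"z":0,"ax":0,"ay":0,"az":0,"hand":1}]'>/dev/null; 
python3 o.py
python3 pic.py m7.png
python3 - <<'E'
from kin import *
F=foot(35,.081); b=tp(F,35,-.063,-.055)-[0,.001]; al=50; g=tcp(b,al); Rm=rot(al); print(g)
rows([(g,Rm,6)],1)
E
```

```text
10.45 j [ -33.1   30.1  100.5   35.2   75.5 -136.1] p [ 0.5161 -0.1273  0.1381] alpha 49.8 x [ 0.998 -0.068 -0.013] F [-0.3 -0.1  0.3] T [-0.32  0.01  0.05] w 1.0
[ 0.52373121 -0.08243724  0.08592722]
{"x":0.06,"y":1.18,"z":0.02,"ax":-0,"ay":-0.001,"az":-0.001,"hand":1} # [ 0.518 -0.121  0.131] dqmax 1.4 q6 -137.0 e 0.0
{"x":0.06,"y":1.19,"z":0.02,"ax":-0.001,"ay":-0.001,"az":-0.002,"hand":1} # [ 0.519 -0.113  0.122] dqmax 1.5 q6 -137.0 e 0.0
{"x":0.06,"y":1.18,"z":0.02,"ax":0,"ay":-0.001,"az":-0.001,"hand":1} # [ 0.521 -0.106  0.113] dqmax 1.4 q6 -137.0 e 0.0
{"x":0.06,"y":1.19,"z":0.02,"ax":-0,"ay":-0,"az":-0.001,"hand":1} # [ 0.522 -0.098  0.104] dqmax 1.4 q6 -138.0 e 0.0
{"x":0.05,"y":1.18,"z":0.02,"ax":-0,"ay":-0.001,"az":-0.002,"hand":1} # [ 0.523 -0.09   0.095] dqmax 1.4 q6 -139.0 e 0.0
{"x":0.06,"y":1.18,"z":0.02,"ax":-0.001,"ay":-0.001,"az":-0.001,"hand":1} # [ 0.524 -0.082  0.086] dqmax 1.4 q6 -139.0 e 0.0
```

View pics/S_m7.png

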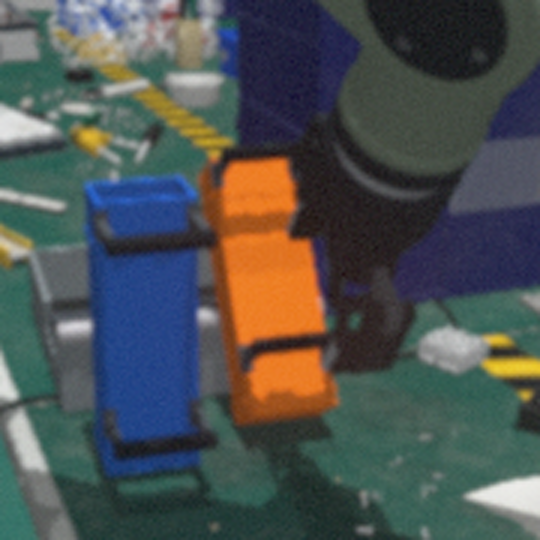

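View pics/T_m7.png

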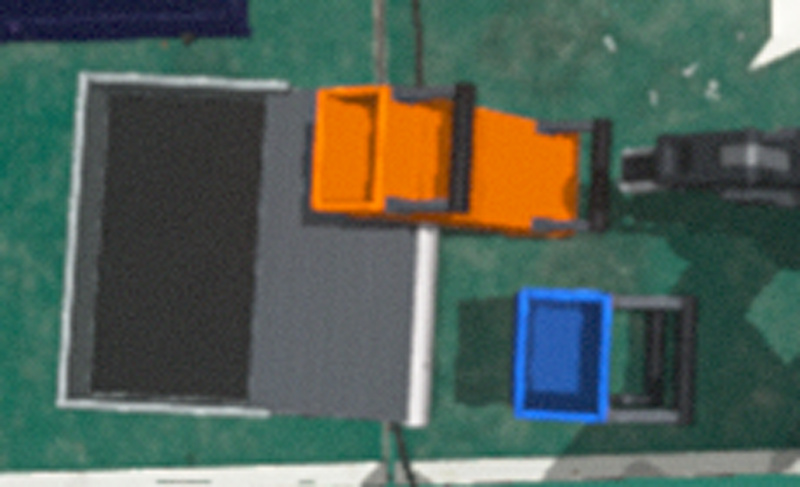

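```bash
python3 -m handwheel '[{"x":0.06,"y":1.18,"z":0.02,"ax":0,"ay":-0.001,"az":-0.001,"hand":1},{"x":0.06,"y":1.18,"z":0.02,"ax":0,"ay":-0.001,"az":-0.001,"hand":1},{"x":0.06,"y":1.18,"z":0.02,"ax":0,"ay":-0.001,"az":-0.001,"hand":1},{"x":0.06,"y":1.18,"z":0.02,"ax":0,"ay":-0.001,"az":-0.001,"hand":1},{"x":0.06,"y":1.18,"z":0.02,"ax":0,"ay":-0.001,"az":-0.001,"hand":1},{"x":0.06,"y":1.18,"z":0.02,"ax":0,"ay":-0.001,"az":-0.001,"hand":1},{"x":0,"y":0,"z":0,"ax":0,"ay":0,"az":0,"hand":1}]'>/dev/null; 
python3 o.py
python3 pic.py m8.png
```

```text
11.43 j [ -29.    32.8  105.7   39.2   67.1 -139.1] p [ 0.5231 -0.0814  0.0851] alpha 49.8 x [ 0.998 -0.067 -0.003] F [ 0.6 -1.  -0.1] T [-0.28 -0.04 -0.03] w 0.999
```

View pics/m8.png

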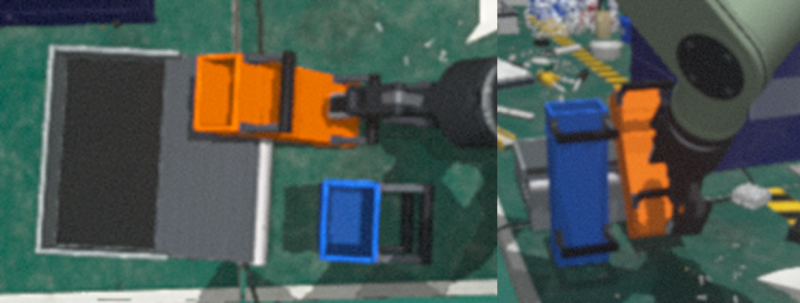

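```bash
python3 -m handwheel '[{"x":0,"y":0,"z":0,"ax":0,"ay":0,"az":0,"hand":-1},{"x":0,"y":0,"z":0,"ax":0,"ay":0,"az":0,"hand":-1},{"x":0,"y":0,"z":0,"ax":0,"ay":0,"az":0,"hand":-1},{"x":0,"y":0,"z":0,"ax":0,"ay":0,"az":0,"hand":-1},{"x":0,"y":0,"z":0,"ax":0,"ay":0,"az":0,"hand":-1},{"x":0,"y":0,"z":0,"ax":0,"ay":0,"az":0,"hand":-1},{"x":0,"y":0,"z":0,"ax":0,"ay":0,"az":0,"hand":-1},{"x":0,"y":0,"z":0,"ax":0,"ay":0,"az":0,"hand":-1}]'>/dev/null; 
python3 o.py
python3 pic.py m9.png
python3 - <<'E'
from kin import *
o=r.get_obs(); p=o['position'];A=o['tcp_rot']
b0=p+.006*A[:,1]
F0=foot(35,.081); m0=W(*tp(F0,35,-.063,-.055)); print('bar meas-model mm',((b0-m0)*1000).round(1))
off=A[:,1]; w=[]; 
ths=np.linspace(35,108,22)[1:]
for th in ths:
    c=.081-.030*(th-35)/73
    F=foot(th,c); bm=W(*tp(F,th,-.063,-.055))+(b0-m0)*(0.5)
    Rw=R.from_rotvec(YS*np.radians(th-35)).as_matrix(); B=Rw@A
    w.append((bm-.006*B[:,1],B,1))
rows(w,-1)
print(foot(108,.051), tp(foot(108,.051),108,.023,.095))
E
```

```text
12.53 j [ -29.1   32.7  105.6   39.2   67.2 -139.1] p [ 0.5236 -0.0822  0.0859] alpha 49.9 x [ 0.998 -0.068 -0.001] F [-0.7 -0.2  0.7] T [-0.21 -0.01 -0.02] w 0.116
bar meas-model mm [-0.2  0.2 -1.1]
{"x":0.01,"y":-0.45,"z":0.7,"ax":-0.061,"ay":0,"az":0,"hand":-1} # [ 0.524 -0.08   0.094] dqmax 3.2 q6 -136.0 e 0.0
{"x":-0,"y":-0.39,"z":0.68,"ax":-0.06,"ay":0,"az":0,"hand":-1} # [ 0.524 -0.077  0.101] dqmax 3.3 q6 -133.0 e 0.0
{"x":-0,"y":-0.38,"z":0.68,"ax":-0.061,"ay":0,"az":0,"hand":-1} # [ 0.524 -0.073  0.108] dqmax 3.6 q6 -129.0 e 0.0
{"x":-0,"y":-0.37,"z":0.68,"ax":-0.061,"ay":0.001,"az":0,"hand":-1} # [ 0.525 -0.069  0.115] dqmax 3.9 q6 -125.0 e 0.0
{"x":-0,"y":-0.37,"z":0.68,"ax":-0.06,"ay":-0,"az":0,"hand":-1} # [ 0.525 -0.065  0.121] dqmax 4.0 q6 -121.0 e 0.0
{"x":-0,"y":-0.35,"z":0.69,"ax":-0.061,"ay":-0,"az":0,"hand":-1} # [ 0.525 -0.06   0.127] dqmax 4.3 q6 -117.0 e 0.0
{"x":-0.01,"y":-0.35,"z":0.68,"ax":-0.061,"ay":-0,"az":0,"hand":-1} # [ 0.526 -0.054  0.132] dqmax 4.5 q6 -112.0 e 0.0
{"x":0,"y":-0.34,"z":0.69,"ax":-0.06,"ay":0,"az":0,"hand":-1} # [ 0.526 -0.049  0.137]
[... 828 characters left out ...]
:-0.27,"z":0.71,"ax":-0.061,"ay":0,"az":0,"hand":-1} # [0.53  0.006 0.161] dqmax 4.3 q6 -69.0 e 0.0
{"x":0,"y":-0.26,"z":0.7,"ax":-0.06,"ay":0,"az":0,"hand":-1} # [0.53  0.014 0.162] dqmax 4.0 q6 -65.0 e 0.0
{"x":0,"y":-0.26,"z":0.71,"ax":-0.061,"ay":0,"az":0,"hand":-1} # [0.531 0.021 0.162] dqmax 3.8 q6 -61.0 e 0.0
{"x":0,"y":-0.24,"z":0.71,"ax":-0.061,"ay":0,"az":0,"hand":-1} # [0.531 0.029 0.162] dqmax 3.5 q6 -58.0 e 0.0
{"x":0,"y":-0.24,"z":0.71,"ax":-0.06,"ay":0,"az":0,"hand":-1} # [0.532 0.036 0.161] dqmax 3.2 q6 -55.0 e 0.0
{"x":0,"y":-0.23,"z":0.72,"ax":-0.061,"ay":0.001,"az":0,"hand":-1} # [0.532 0.044 0.159] dqmax 3.1 q6 -52.0 e 0.0
[-0.03803175  0.08536832] [0.14266899 0.02665509]
```

View pics/m9.png

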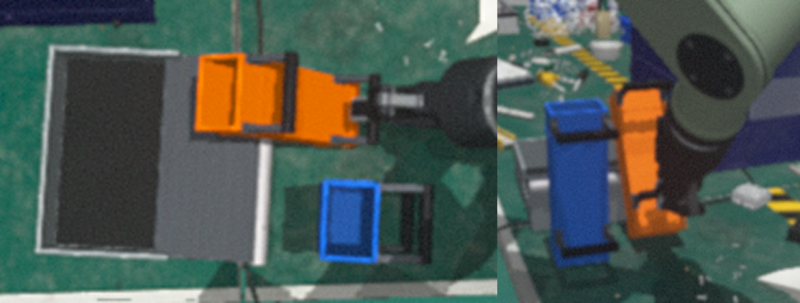

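```bash
python3 -m handwheel '[{"x":0.01,"y":-0.43,"z":0.7,"ax":-0.061,"ay":0,"az":0,"hand":-1},{"x":0,"y":-0.39,"z":0.68,"ax":-0.06,"ay":0,"az":0,"hand":-1},{"x":0,"y":-0.38,"z":0.68,"ax":-0.061,"ay":0,"az":0,"hand":-1},{"x":0,"y":-0.37,"z":0.68,"ax":-0.061,"ay":0,"az":0,"hand":-1}]'>/dev/null; 
python3 o.py
python3 -m handwheel '[{"x":0,"y":-0.37,"z":0.68,"ax":-0.06,"ay":0,"az":0,"hand":-1},{"x":0,"y":-0.35,"z":0.69,"ax":-0.061,"ay":0,"az":0,"hand":-1},{"x":0,"y":-0.35,"z":0.68,"ax":-0.061,"ay":0,"az":0,"hand":-1}]'>/dev/null; 
python3 o.py
python3 pic.py m10.png
```

```text
13.12 j [ -22.2   25.8  105.8   28.4   60.4 -125.1] p [ 0.5248 -0.0706  0.114 ] alpha 64.2 x [ 0.998 -0.068 -0.   ] F [-0.7 -3.6 -1.9] T [-0.93  0.06  0.02] w 0.116
13.5 j [ -15.6   22.   105.5   18.1   57.  -112.3] p [ 0.5261 -0.056   0.1323] alpha 74.6 x [ 0.998 -0.068  0.001] F [-0.7 -4.2 -0.5] T [-0.87  0.12  0.1 ] w 0.118
```

View pics/T_m10.png

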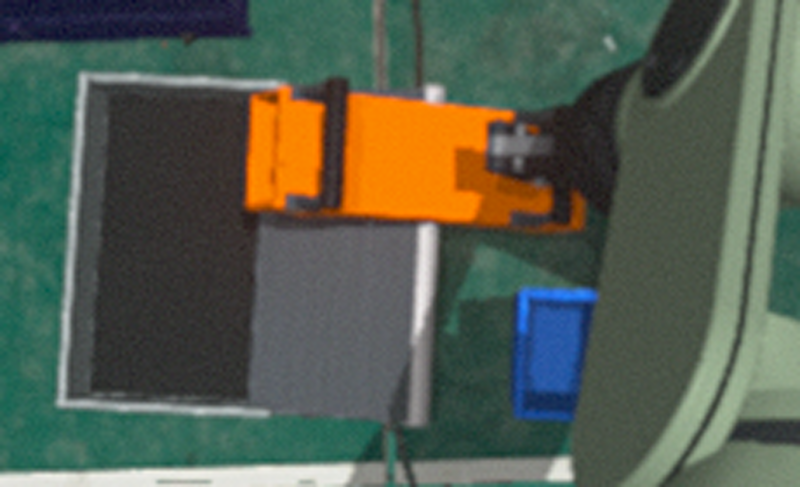

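View pics/S_m10.png

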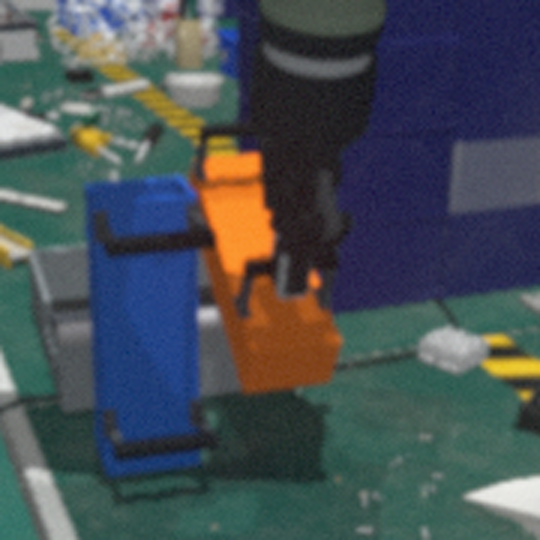

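```bash
python3 -m handwheel '[{"x":0,"y":-0.34,"z":0.69,"ax":-0.06,"ay":0,"az":0,"hand":-1},{"x":0,"y":-0.33,"z":0.69,"ax":-0.061,"ay":0,"az":0,"hand":-1},{"x":0,"y":-0.33,"z":0.7,"ax":-0.061,"ay":0,"az":0,"hand":-1},{"x":0,"y":-0.31,"z":0.69,"ax":-0.06,"ay":0,"az":0,"hand":-1}]'>/dev/null; 
python3 o.py
python3 -m handwheel '[{"x":0,"y":-0.31,"z":0.7,"ax":-0.061,"ay":0,"az":0,"hand":-1},{"x":0,"y":-0.3,"z":0.7,"ax":-0.061,"ay":0,"az":0,"hand":-1},{"x":0,"y":-0.28,"z":0.7,"ax":-0.06,"ay":0,"az":0,"hand":-1}]'>/dev/null; 
python3 o.py
python3 pic.py m11.png
```

```text
14.1 j [ -5.6  19.5 104.6   1.9  56.  -92.8] p [ 0.5279 -0.0317  0.1507] alpha 88.4 x [ 0.998 -0.067  0.   ] F [-0.4 -6.1  4. ] T [-1.16  0.08 -0.01] w 0.114
14.47 j [  2.5  19.5 103.5 -10.4  58.4 -78.1] p [ 0.5294 -0.0106  0.1597] alpha 81.1 x [ 0.998 -0.067 -0.   ] F [-0.5 -6.   6.5] T [-1.19  0.21 -0.02] w 0.116
```

View pics/m11.png

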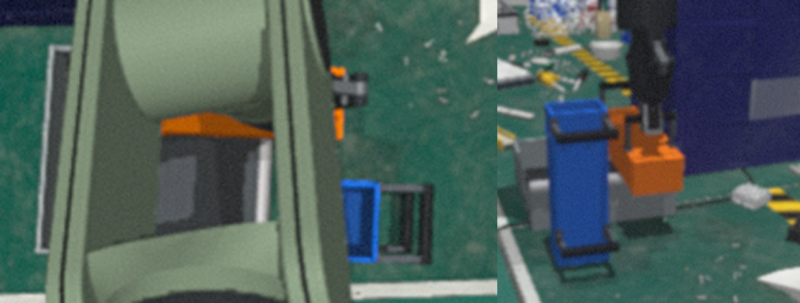

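```bash
python3 -m handwheel '[{"x":0,"y":-0.29,"z":0.7,"ax":-0.061,"ay":0,"az":0,"hand":-1},{"x":0,"y":-0.27,"z":0.71,"ax":-0.061,"ay":0,"az":0,"hand":-1},{"x":0,"y":-0.26,"z":0.7,"ax":-0.06,"ay":0,"az":0,"hand":-1},{"x":0,"y":-0.26,"z":0.71,"ax":-0.061,"ay":0,"az":0,"hand":-1}]'>/dev/null; 
python3 o.py
python3 -m handwheel '[{"x":0,"y":-0.24,"z":0.71,"ax":-0.061,"ay":0,"az":0,"hand":-1},{"x":0,"y":-0.24,"z":0.71,"ax":-0.06,"ay":0,"az":0,"hand":-1},{"x":0,"y":0,"z":0,"ax":0,"ay":0,"az":0,"hand":-1}]'>/dev/null; 
python3 o.py
python3 pic.py m12.png
```

```text
15.07 j [ 12.7  22.2 101.8 -24.2  65.  -61.4] p [0.5313 0.0196 0.164 ] alpha 67.2 x [ 0.998 -0.068 -0.001] F [-0.7 -4.2  7.6] T [-1.12  0.18 -0.03] w 0.115
15.45 j [ 17.3  24.5 100.7 -29.6  69.2 -54.7] p [0.5325 0.0357 0.1625] alpha 60.3 x [ 0.998 -0.066 -0.001] F [ 0.5 -0.9 14.1] T [-1.16  0.18  0.03] w 0.116
```

View pics/S_m12.png

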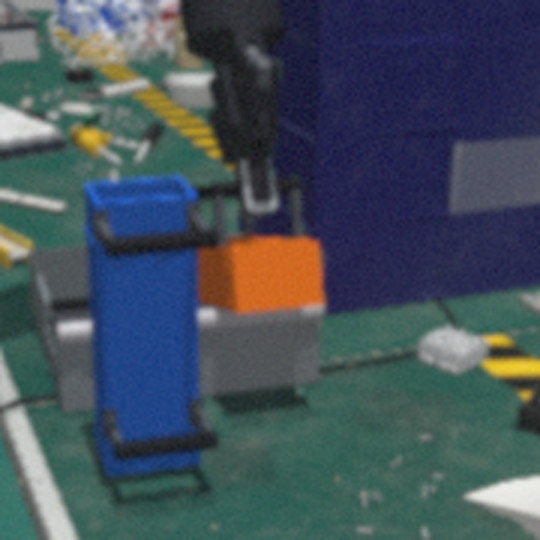

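View pics/T_m12.png

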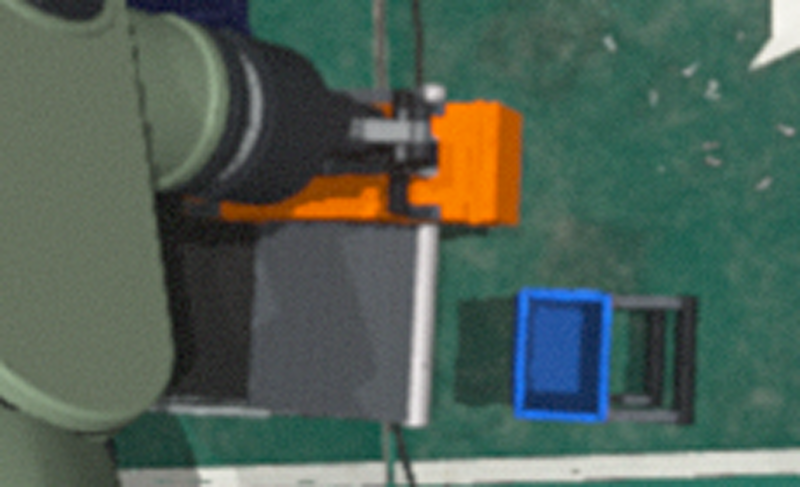

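```bash
python3 -m handwheel '[{"x":0,"y":-0.3,"z":0.5,"ax":-0.03,"ay":0,"az":0,"hand":-1},{"x":0,"y":-0.1,"z":0.5,"ax":-0.03,"ay":0,"az":0,"hand":-1},{"x":0,"y":0,"z":0,"ax":0,"ay":0,"az":0,"hand":-1}]'>/dev/null; 
python3 o.py
```

```text
15.93 j [ 19.7  26.1 100.1 -31.7  71.4 -51.5] p [0.5325 0.0473 0.1589] alpha 57.0 x [ 0.998 -0.067 -0.003] F [-0.8  1.3  6.1] T [-0.26  0.15 -0.09] w 0.116
```

```bash
python3 -m handwheel '[{"x":0,"y":0,"z":0,"ax":0,"ay":0,"az":0,"hand":-0.6},{"x":0,"y":0,"z":0,"ax":0,"ay":0,"az":0,"hand":-0.2},{"x":0,"y":0,"z":0,"ax":0,"ay":0,"az":0,"hand":0},{"x":0,"y":0,"z":0,"ax":0,"ay":0,"az":0,"hand":0},{"x":0,"y":0,"z":0,"ax":0,"ay":0,"az":0,"hand":0}]'>/dev/null; 
python3 o.py; python3 pic.py m13.png
```

```text
16.55 j [ 19.6  26.  100.2 -31.6  71.3 -51.5] p [0.5326 0.0469 0.159 ] alpha 57.2 x [ 0.998 -0.068 -0.002] F [-1.1  0.4  0.6] T [ 0.19 -0.02  0.02] w 0.498
```

View pics/T_m13.png

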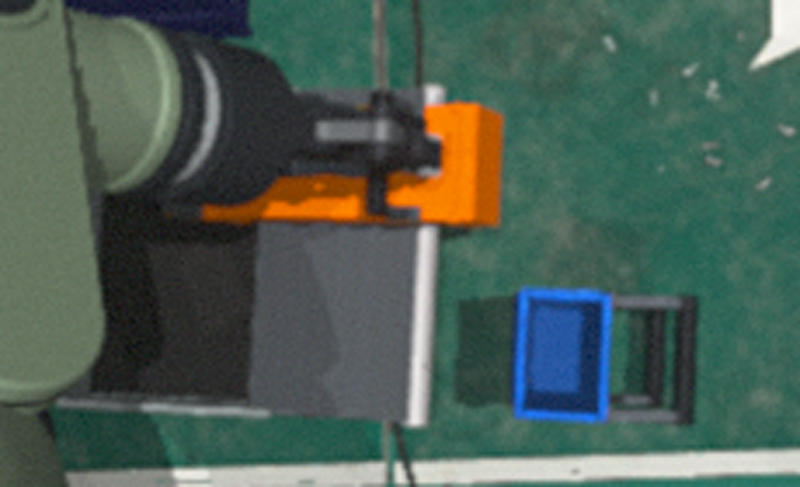

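View pics/S_m13.png

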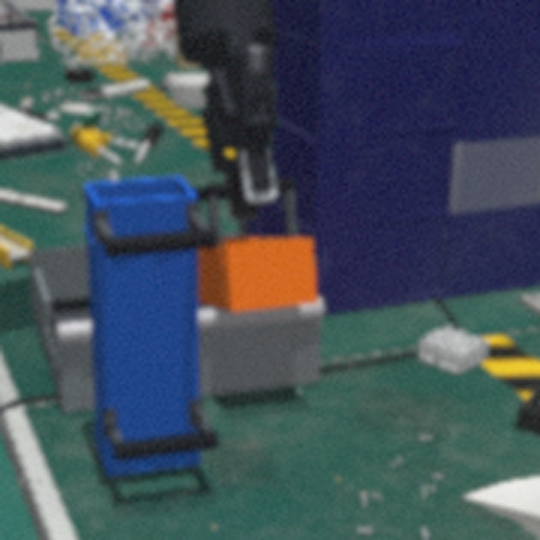

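```bash
python3 -m handwheel '[{"x":0,"y":-1,"z":0,"ax":0,"ay":0,"az":0,"hand":0},{"x":0,"y":-2,"z":0,"ax":0,"ay":0,"az":0,"hand":0},{"x":0,"y":-3,"z":0,"ax":0,"ay":0,"az":0,"hand":0},{"x":0,"y":-4,"z":0,"ax":0,"ay":0,"az":0,"hand":0},{"x":0,"y":-4,"z":0,"ax":0.1,"ay":0,"az":0,"hand":0},{"x":0,"y":-4,"z":-2,"ax":0.1,"ay":0,"az":0,"hand":0},{"x":0,"y":-4,"z":-4,"ax":0.1,"ay":0,"az":0,"hand":0},{"x":0,"y":-1,"z":-5,"ax":0.1,"ay":0,"az":0,"hand":0},{"x":0,"y":0,"z":-5,"ax":0.1,"ay":0,"az":0,"hand":0},{"x":0,"y":0,"z":-5,"ax":0,"ay":0,"az":0,"hand":0}]'>/dev/null; 
python3 o.py; python3 pic.py m14.png
```

```text
17.9 j [ -3.9  10.7  78.4  -4.1  90.8 -90. ] p [ 0.5262 -0.046   0.4107] alpha 85.9 x [ 0.998 -0.069  0.002] F [ 0.1  0.4 -0. ] T [ 0.01 -0.07  0.08] w 0.499
```

View pics/m14.png

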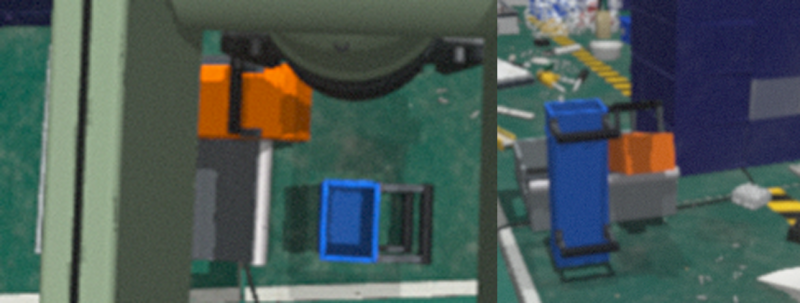

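Move off sideways (−y) to clear the view.

```bash
python3 -m handwheel '[{"x":0,"y":0,"z":-5,"ax":0,"ay":0,"az":0,"hand":0},{"x":-1,"y":0,"z":-5,"ax":0,"ay":0,"az":0,"hand":0},{"x":-1,"y":0,"z":-5,"ax":0,"ay":0,"az":0,"hand":0},{"x":-1,"y":0,"z":-5,"ax":0,"ay":0,"az":0,"hand":0},{"x":-1,"y":0,"z":-5,"ax":0,"ay":0,"az":0,"hand":0}]'>/dev/null; 
python3 o.py; python3 pic.py m15.png
python3 - <<'E'
from h import *
for n in ['top','side']:
  r.get_image(n)
  for q in ['orange_tote_centre','ball_center','blue_tote_centre']:
    print(n,q,[(np.round(a['centre'],1),a['confidence']) for a in r.mark_of(q,n)][:3])
E
```

```text
18.62 j [ -30.9   12.2   74.2   -3.7   91.8 -117.3] p [ 0.4698 -0.2902  0.4273] alpha 85.8 x [ 0.998 -0.067 -0.001] F [0.2 0.4 1. ] T [ 0.01 -0.01 -0.03] w 0.499
top orange_tote_centre [(array([206.5, 176.1]), 0.76)]
top ball_center [(array([142.3, 173.4]), 0.6)]
top blue_tote_centre [(array([266.2, 230.3]), 0.83)]
side orange_tote_centre [(array([260.3, 178. ]), 0.88)]
side ball_center [(array([223.2, 196.7]), 0.61)]
side blue_tote_centre [(array([226.2, 199.6]), 0.67)]
```

View pics/T_m15.png

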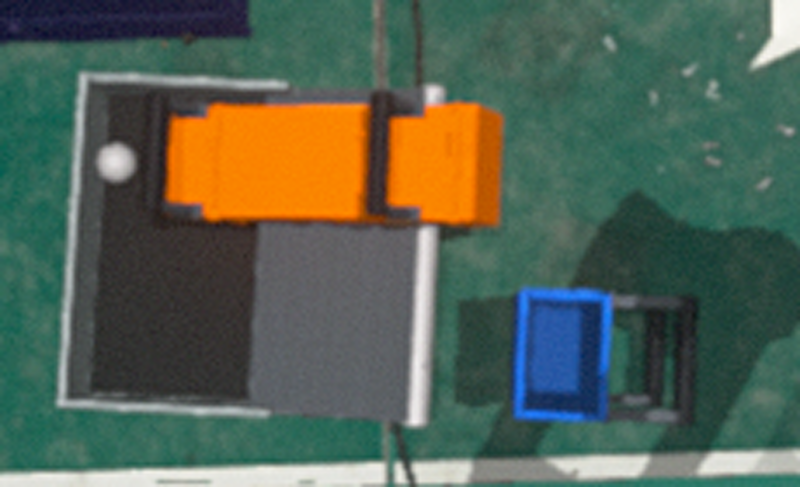

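View pics/S_m15.png

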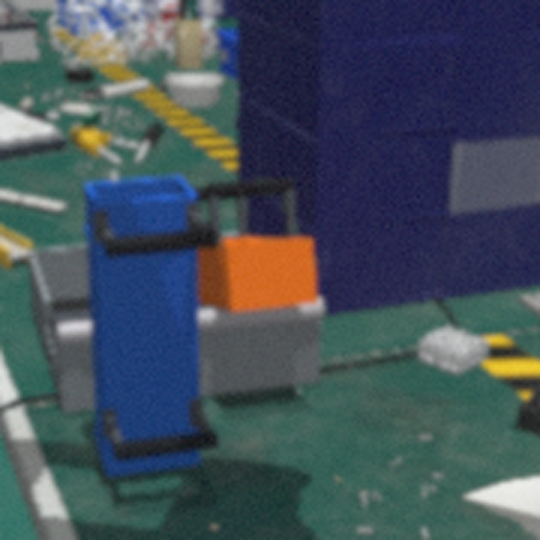

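```bash
python3 -c "
from h import *
print(r.get_obs()['time_s'],r.hand_in())"
```

```text
the job is handed in; nothing more can be done
19.125 None
```

I tipped the orange tote by its upper handle until it leaned on the ledge, and let go. Then I took it by the lower handle and lifted its foot over the ledge. I handed the job in at 19.1 s. No verdict was given.

- **Ball:** the last top picture shows it on the tray floor beyond the tote's mouth. The detectors found it in both views at about 0.6 confidence.
- **Orange tote:** it lies on the slope with its mouth over the tray. Its foot end stayed at the same pixel from the release of the lower handle to the final picture.
- **Blue tote:** it is standing where it was, to within about 1 to 2 pixels.
- **Arm:** it is clear of everything. The highest force I read between moves was about 14 N.

No final check failed. Before the second grasp, the side view showed the lower handle about 1.5 to 2 pixels lower than my model, a few mm at most. I dropped the grasp by 1 mm, and the grip held normally.

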